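# Pack out the rail in the marking jig and punch it

### The arm

A 6-joint arm with a two-finger parallel gripper is mounted at the origin on the work surface. World frame = base frame: x ahead of the robot, y to its left, z up, the work surface at z = 0. Lengths are in m, angles in rad, forces in N, time in s.
With the tool pointing down it reaches from about 0.375 to 0.975 m from the base axis. Payload 3.8 kg.
Tool frame: the origin (TCP) lies midway between the tips of the shut fingers; the grasp point (between the pads) lies 19 mm behind it; z points along the fingers, y is the line along which they close (so a half turn about z gives the same grasp; the last joint's range is limited). The gripper opens to 85 mm and grips with 20 to 120 N. Pads are 22 mm wide; open, the fingers measure 114 mm over their backs; the gripper's body (76 mm by 85 mm) begins 54 mm behind the grasp point. The pads swing forward as they close: fully open they stand 13 mm farther back than shut.
Start: joints at [1.14, 0.264, 1.604, -0, 1.274, -0.037], TCP at [0.259, 0.623, 0.193] pointing down, gripper open.
Joint ranges: [-2.63, 2.63], [-0.94, 2.18], [0.31, 2.57], [-1.31, 4.45], [0, 2.66], [-2.55, 2.55]. Speed limits (rad/s): [2.57, 2.57, 3.14, 3.14, 3.14, 3.14].

### API

Orientations are given as a rotation vector (axis times angle).
In Python, from workcell import read_state, vision, ticket gives the robot as it stands. The module is installed in compiled form; this text tells all that it offers.
- The arm moves only by the tool jog_arm, never from a script. Its arguments are lists of equal length, an entry for each row: "turn": the turn, a rotation vector about the tool's x, y, z in rad, a list of three; "delta_pos": the shift along the tool's x, y, z in m, a list of three; "gripper": the finger opening in m, from 0 to 0.0854. In form: {"turn": [[rx, ry, rz], ...], "delta_pos": [[dx, dy, dz], ...], "gripper": [gripper, ...]}. A call has 1 to 20 rows; each row shifts and turns the commanded pose from where the row before left it, along the tool's axes as they then stand; what a row does not reach is not made up. A row lasts 1/12 s, in which the tool goes at most 41.7 mm and 7.16 degrees, less where a joint would pass 70% of its speed; a pose out of reach is approached as far as the arm can. A call with a gripper value outside its range is refused whole. The fingers move at their own pace and stop on an object; "grip_force" is the grip in N (left out, the last holds). Time passes only in rows, so rows that do not move let the fingers close. It gives the time, the measured TCP pose, the force, the opening and the grip force at its end, in the units of the state.
- read_state(): the state, without advancing time (a new reading comes with each control period).
- vision.read_camera(name): name is "scene" or "top" or "wrist"; returns the picture (480x640x3 uint8, red, green, blue); there is no depth.
- vision.calibration(name): a dict with "vfov" (degrees; the focal length in pixels is half the picture's height over the tangent of half this angle, whatever the lens; pixels are square), "cx", "cy" (the principal point, pixels), "R" (3x3) and "t" (3): a world point X has camera coordinates R X + t; the wrist camera has in their place "mount" (4x4, takes a point from camera to tool coordinates, whose origin is the TCP and whose axes are the flange's). Camera axes: x right, y down, z forward; pixel columns grow to the right and rows downward; lengths in m; the calibration is good to about 2 mm. The wrist camera is an equidistant fisheye: a pixel r from the principal point sees the ray r / f radians off the axis. A picture is of the moment at which its call begins: read the wrist's pose just before it. calibration takes no time and is no camera call.
- ticket.finish_job(): hands the job in; it is judged then, once.
The state is a dict: "time": time; "q": joint angles; "joint_vel": joint speeds; "joint_torque": joint torques, N m; "tool_pos": TCP position; "tcp_rot": TCP orientation; "wrist_force": force on the tool from outside, world axes, zero at the start; "torque": the same for the moment, N m; "width": opening from 0.0 (shut) to 1.0 (fully open); "grip_force": force on a finger pad.
Only numpy, scipy, OpenCV 4.12 (cv2) and the standard library are available. Lean on these libraries where they do the work, as an engineer would, in place of code of your own. Each camera call takes 0.05 s, during which the arm holds its last target. There are 200 camera calls.

### The job

The wooden rail lies loose in the marking jig. Find by trial which of the three upright packers takes up the gap between the rail's free end and the sprung stop: the thickest one that will go fully down, foot on the jig base, square and in line with the rail, so that the stop's sprung pad is held pushed back and the rail is held home against the fixed end stop. Then press the punch knob down to its stop and let it spring back; leave the packers you did not use standing on the bench, off the jig, and do not knock the mug, glue bottle, tin or block plane.

Things in the scene. Friction and masses are not known exactly. Their poses are not given: they have to be found in the camera images.
- jig: marking jig fixed to the bench. Origin: centre of the underside of its plywood base, 130 mm (x) by 360 mm (y), 18 mm thick. y runs along the rail towards the fixed end stop, z up; heights are above the bench. End stop: a block with its face at y = +140 mm, top at 58 mm. Fence behind the rail: x = +26 to +44, y = +10 to +140 mm, top at 46 mm. The -x side is open
- gap_edge (a point): on the top of the jig base, under the free end of the rail when home (jig x = 0, y = -20 mm, height 18 mm; axes as the jig's). From here the gap runs towards -y to the sprung pad: 18 to 30 mm wide with rail home and pad out, the stop being locked at an untold place. A packer in place has its centre half its thickness towards -y from here and 47.5 mm up, thickness along y
- pad (a joint): how far the stop's sprung steel pad is pushed back towards -y, m: 0 out, 0.006 hard limit; the spring gives 3 N at 0, 6 N at the limit. Pad 44 mm wide, top at 54 mm, top edge bevelled 6 mm back over 18 mm. Stop block behind it 56 mm wide, 35 mm thick, top at 58 mm, lock nut to 74 mm. The right packer is 0 to 6 mm thicker than the gap; a thicker one stops part-way down, a thinner one goes in loose
- rail_mid (a point): centre of the loose pine rail, 50 mm (x) by 160 mm (y) by 40 mm tall, on the jig base, its top at 58 mm; about 170 g; axes as the jig's. Home against the end stop its centre is at jig y = +60 mm; at the start it lies 2 to 4 mm short of that (towards -y), so a packer's tapered foot must nudge it home; trials may shift it a little
- punch (a joint): how far the punch knob is pressed, m: 0 up, 0.011 down at its stop; the spring takes 4 N to start, 9 N at the stop and lifts the knob back. It stands over the rail (jig x = 0, y = +60 mm) on a steel bracket: post x = +44 to +65, y = +38 to +82 mm, 88 mm high; arm 36 mm wide over the rail, 73 to 87 mm high
- punch_top (a point): centre of the top of the black punch knob, 36 mm across, 115 mm above the bench when up; it is pressed straight down and moves with the knob
- packer_thin_mid (a point): centre (half-way up) of the thinnest packer: a plain hardwood block standing upright on the bench, 24 mm thick (its y axis), 46 mm wide (x), 95 mm tall (z up); the lowest 16 mm taper on both thickness faces to a 16 mm thick foot, as a lead-in. About 72 g. The three packers look alike but for thickness; the two ways round are equal
- packer_mid_mid (a point): centre (half-way up) of the middle packer: a plain hardwood block standing upright on the bench, 28 mm thick (its y axis), 46 mm wide (x), 95 mm tall (z up); the lowest 16 mm taper on both thickness faces to a 20 mm thick foot, as a lead-in. About 84 g. The three packers look alike but for thickness; the two ways round are equal
- packer_thick_mid (a point): centre (half-way up) of the thickest packer: a plain hardwood block standing upright on the bench, 32 mm thick (its y axis), 46 mm wide (x), 95 mm tall (z up); the lowest 16 mm taper on both thickness faces to a 24 mm thick foot, as a lead-in. About 96 g. The three packers look alike but for thickness; the two ways round are equal
- packer_thin: the thinnest packer; origin at the centre of its foot
- packer_mid: the middle packer; origin at the centre of its foot
- packer_thick: the thickest packer; origin at the centre of its foot
- rail: the rail; origin at the centre of its underside
- mug: bystander: white mug, 80 mm across, 90 mm tall, standing; origin at the centre of its foot, handle towards its +y, out to about 70 mm
- glue: bystander: white glue bottle, 58 mm across, 160 mm tall, standing on the bench in one of the places where packers may stand; origin at the centre of its foot
- tin: bystander: bare metal tin, 72 mm across, 100 mm tall, standing; origin at the centre of its foot
- plane: bystander: small steel block plane with a wooden knob, 155 mm long (x), 50 mm wide, 62 mm tall, sole down on the bench; origin at the centre of its sole
Not all that is in view belongs to the job. Leave any red look-alike of the packer_thick alone. What is shaped like the packer_mid but orange is not meant.

How it is judged:
On the way, in this order (a step that is already met when the one before it is completed fails the run):
1. the rail is packed out: a packer fully down in the gap, the pad held pushed back, the rail home (value of joint pad above 0.0015 m and y of rail_mid in the frame of jig above 0.058 m and ((z of packer_thin_mid in the frame of jig below 0.0685 m and x of packer_thin_mid in the frame of jig between -0.012 and 0.012 m and y of packer_thin_mid in the frame of jig between -0.048 and -0.025 m and angle between packer_thin_mid's own z axis and vertical below 0.07 rad and angle between the y axis of packer_thin_mid and the y axis of jig, either way round below 0.09 rad) or (z of packer_mid_mid in the frame of jig below 0.0685 m and x of packer_mid_mid in the frame of jig between -0.012 and 0.012 m and y of packer_mid_mid in the frame of jig between -0.048 and -0.025 m and angle between packer_mid_mid's own z axis and vertical below 0.07 rad and angle between the y axis of packer_mid_mid and the y axis of jig, either way round below 0.09 rad) or (z of packer_thick_mid in the frame of jig below 0.0685 m and x of packer_thick_mid in the frame of jig between -0.012 and 0.012 m and y of packer_thick_mid in the frame of jig between -0.048 and -0.025 m and angle between packer_thick_mid's own z axis and vertical below 0.07 rad and angle between the y axis of packer_thick_mid and the y axis of jig, either way round below 0.09 rad))), for 0.2 s.
2. the punch knob is pressed down to its stop with the rail packed out (all of step 1 and value of joint punch above 0.0098 m), for 0.05 s.
At the end, for the whole second after the job is handed in: One packer fully down in the gap (within 3 mm of the jig base), within 12 mm of the rail's centre line, upright and square (4, 5 deg); pad pushed back over 1.5 mm; rail within 2 mm of the end stop; punch up (under 2 mm); the other packers upright on the bench, off the jig; all at rest (value of joint pad above 0.0015 m and y of rail_mid in the frame of jig above 0.058 m and value of joint punch below 0.002 m and linear speed of rail below 0.02 m/s and ((z of packer_thin_mid in the frame of jig below 0.0685 m and x of packer_thin_mid in the frame of jig between -0.012 and 0.012 m and y of packer_thin_mid in the frame of jig between -0.048 and -0.025 m and angle between packer_thin_mid's own z axis and vertical below 0.07 rad and angle between the y axis of packer_thin_mid and the y axis of jig, either way round below 0.09 rad and linear speed of each of packer_thin, packer_mid, packer_thick below 0.02 m/s and height (world z) of each of packer_mid_mid, packer_thick_mid below 0.056 m and angle between each of packer_mid_mid, packer_thick_mid's own z axis and vertical below 0.15 rad) or (z of packer_mid_mid in the frame of jig below 0.0685 m and x of packer_mid_mid in the frame of jig between -0.012 and 0.012 m and y of packer_mid_mid in the frame of jig between -0.048 and -0.025 m and angle between packer_mid_mid's own z axis and vertical below 0.07 rad and angle between the y axis of packer_mid_mid and the y axis of jig, either way round below 0.09 rad and linear speed of each of packer_mid, packer_thin, packer_thick below 0.02 m/s and height (world z) of each of packer_thin_mid, packer_thick_mid below 0.056 m and angle between each of packer_thin_mid, packer_thick_mid's own z axis and vertical below 0.15 rad) or (z of packer_thick_mid in the frame of jig below 0.0685 m and x of packer_thick_mid in the frame of jig between -0.012 and 0.012 m and y of packer_thick_mid in the frame of jig between -0.048 and -0.025 m and angle between packer_thick_mid's own z axis and vertical below 0.07 rad and angle between the y axis of packer_thick_mid and the y axis of jig, either way round below 0.09 rad and linear speed of each of packer_thick, packer_thin, packer_mid below 0.02 m/s and height (world z) of each of packer_thin_mid, packer_mid_mid below 0.056 m and angle between each of packer_thin_mid, packer_mid_mid's own z axis and vertical below 0.15 rad))); the robot touches nothing.
It fails at once if the mug, glue bottle, tin or block plane is knocked (moved over 30 mm or tipped over 20 degrees) (distance of any of mug, glue, tin, plane from where it was at the start of the episode above 0.03 m or angle between any of mug, glue, tin, plane's own z axis and vertical above 0.35 rad).
It fails at once if a packer is knocked over (angle between any of packer_thin_mid, packer_mid_mid, packer_thick_mid's own z axis and vertical above 0.8 rad).
It fails at once if the punch is pressed before the rail is packed out (value of joint punch above 0.005 m and (value of joint pad below 0.0005 m or y of rail_mid in the frame of jig below 0.0575 m)).
It also fails if it takes over 72 s, if anything falls off the work surface, if the arm or the gripper's body presses on something with over 40 N, if the wrist force passes 120 N, or if a joint passes its speed limit or range.

## Working session

There is one attempt and no reset: what is moved stays moved. The work goes in short steps, Python scripts to look and compute and a tool call to move; the robot and the scene stay as the last step left them, time stands still between calls to the robot, and variables do not carry over. Pictures are saved under pics/ and viewed, at most 10 in all, crops included, and the job is handed in when it is done.

Besides the shell and the picture viewer there is one more tool, called as name(argument=value, ...) on one line, values as JSON. jog_arm: Moves the arm, as the interface text tells. Its arguments: {"type":"object","properties":{"turn":{"type":"array","items":{"type":"array","items":{"type":"number"}}},"delta_pos":{"type":"array","items":{"type":"array","items":{"type":"number"}}},"gripper":{"type":"array","items":{"type":"number"}},"grip_force":{"type":"number"}},"required":["turn","delta_pos","gripper"]}

```bash
mkdir -p pics; python3 - <<'E'
from workcell import read_state, vision
import cv2
s=read_state();print(s)
for n in ("scene","top"):
    cv2.imwrite(f"pics/{n}0.png",vision.read_camera(n)[:,:,::-1])
    print(n,vision.calibration(n))
print(vision.calibration("wrist"))
E
```

```text
{'time': 0.0, 'q': array([ 1.14008858e+00,  2.64775626e-01,  1.60539170e+00, -1.64035087e-05,
        1.27369612e+00, -3.68864120e-02]), 'joint_vel': array([ 0.00037198,  0.00066286, -0.00127804,  0.00034814, -0.00012023,
        0.00123145]), 'joint_torque': array([ 2.51158686e-03, -5.15113592e+01, -3.67315865e+01,  1.37933534e-04,
        1.26971505e-02,  8.91022637e-06]), 'tool_pos': array([0.25866424, 0.6225767 , 0.19123743]), 'tcp_rot': array([-0.61451545, -3.08038208,  0.00347504]), 'wrist_force': array([-0.05977525, -0.40291932, -0.68290571]), 'torque': array([-0.03988552, -0.00311154,  0.02494591]), 'grip_force': 0.0, 'width': 1.0030637752620788}
scene {'vfov': 52.060874425640925, 'cx': 316.3603454068808, 'cy': 238.74464027414962, 'R': array([[ 0.81076658,  0.58532231, -0.00743901],
       [ 0.43998789, -0.61773834, -0.6517745 ],
       [-0.38609352,  0.52516391, -0.75837633]]), 't': array([-0.39169935, -0.12970624,  1.48342543])}
top {'vfov': 50.101125170525876, 'cx': 324.7566328397562, 'cy': 245.8538381277707, 'R': array([[-1.54623676e-02, -9.99880391e-01, -3.44219744e-04],
       [-9.92598752e-01,  1.53912328e-02, -1.20460894e-01],
       [ 1.20451784e-01, -1.52093854e-03, -9.92718014e-01]]), 't': array([-0.00277877,  0.52231866,  1.16988464])}
{'vfov': 65.70646984690485, 'cx': 318.63729553403317, 'cy': 240.39226858275362, 'mount': array([[-4.26339202e-04, -9.57069699e-01, -2.89857568e-01,
         7.34024183e-02],
       [ 9.99999795e-01, -2.69783936e-04, -5.80067949e-04,
        -7.87828351e-05],
       [ 4.76966541e-04, -2.89857756e-01,  9.57069618e-01,
        -1.81252205e-01],
       [ 0.00000000e+00,  0.00000000e+00,  0.00000000e+00,
         1.00000000e+00]])}
```

View pics/top0.png

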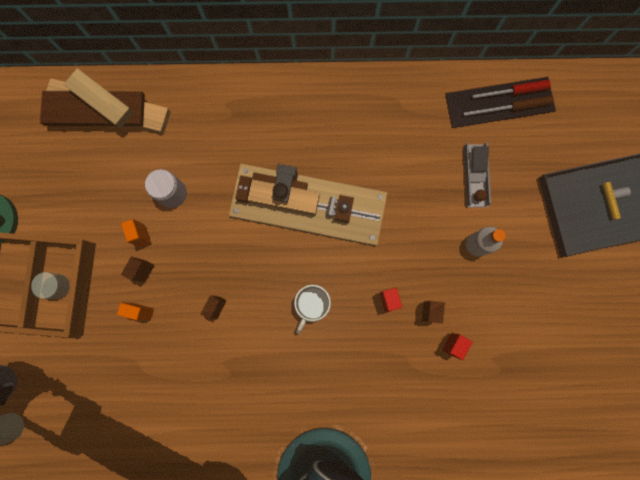

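View pics/scene0.png

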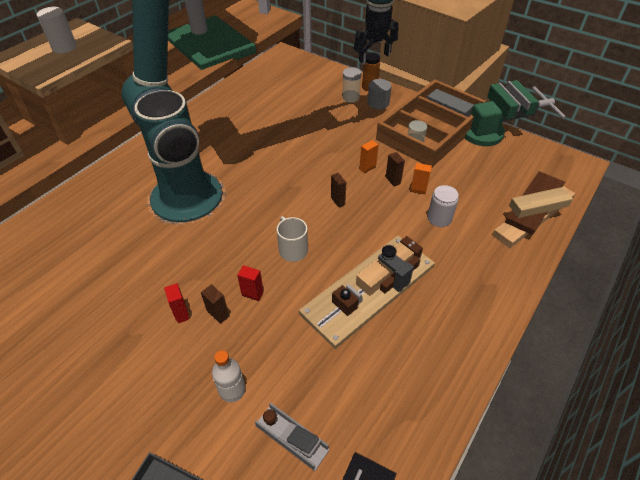

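The top view shows the dark packers at about (138,270), (213,308) and (433,313). The jig runs from (235,190), where the end stop is, to (385,225). Next I'll zoom in.

```bash
cat > h.py <<'E'
import numpy as np,cv2
from workcell import vision
def f(c): return 240/np.tan(np.radians(c["vfov"]/2))
def back(n,uv,z):
    c=vision.calibration(n);uv=np.atleast_2d(uv).astype(float)
    d=np.c_[(uv[:,0]-c["cx"])/f(c),(uv[:,1]-c["cy"])/f(c),np.ones(len(uv))]@c["R"]
    o=-c["R"].T@c["t"]
    return (o+d*((z-o[2])/d[:,2:]))[:,:2]
def proj(n,X):
    c=vision.calibration(n);p=np.atleast_2d(X)@c["R"].T+c["t"]
    return np.c_[p[:,0]/p[:,2]*f(c)+c["cx"],p[:,1]/p[:,2]*f(c)+c["cy"]]
def wrist_back(s,uv,z):
    from scipy.spatial.transform import Rotation as R
    c=vision.calibration("wrist");uv=np.atleast_2d(uv).astype(float)
    d=uv-[c["cx"],c["cy"]];r=np.hypot(*d.T);th=r/f(c)
    v=np.c_[d/np.maximum(r,1e-9)[:,None]*np.sin(th)[:,None],np.cos(th)]
    Rt=R.from_rotvec(s["tcp_rot"]).as_matrix()
    o=Rt@c["mount"][:3,3]+s["tool_pos"];v=v@(Rt@c["mount"][:3,:3]).T
    return (o+v*((z-o[2])/v[:,2:]))[:,:2]
E
python3 - <<'E'
import cv2,numpy as np
from h import *
im=cv2.imread("pics/top0.png")
j=cv2.resize(im[157:252,225:395],None,fx=4,fy=4,interpolation=cv2.INTER_CUBIC)
p=[cv2.resize(im[y-18:y+18,x-19:x+19],(226,216),interpolation=cv2.INTER_CUBIC) for x,y in((138,270),(213,308),(433,313))]
r=np.hstack(p);w=max(r.shape[1],j.shape[1])
pad=lambda a:cv2.copyMakeBorder(a,0,0,0,w-a.shape[1],0)
o=np.vstack([pad(j),pad(r)]);o=cv2.convertScaleAbs(o,alpha=1.8,beta=20);print(o.shape)
cv2.imwrite("pics/zoom.png",o)
E
```

```text
(596, 680, 3)
```

View pics/zoom.png

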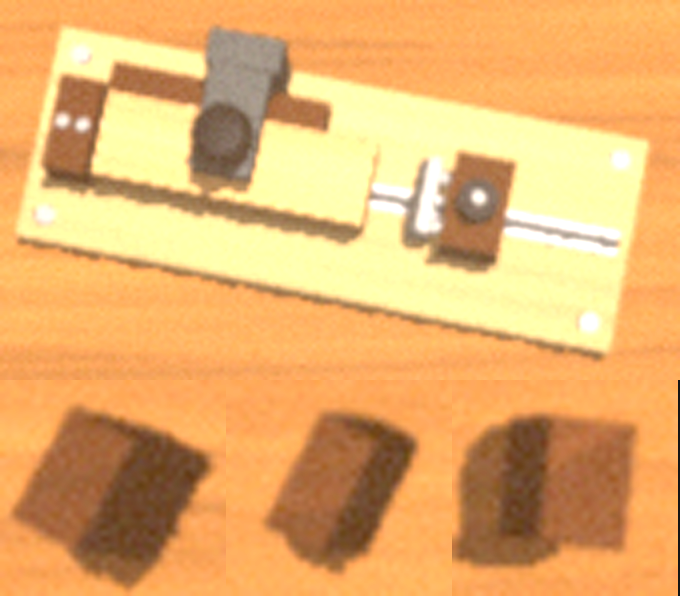

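```bash
python3 - <<'E'
from h import *
J=np.array([(65,28),(648,143),(606,353),(18,240)])/4+[225,157]
w=back("top",J,.018);c=w.mean(0)
e=(w[0]+w[3]-w[1]-w[2]);ya=np.arctan2(e[1],e[0]);e2=w[0]+w[1]-w[2]-w[3]
yaw=np.arctan2(-e[0],e[1]);print("jig",c,yaw,np.arctan2(e2[1],e2[0]),np.hypot(*e)/2,np.hypot(*e2)/2)
R=np.array([[np.cos(yaw),-np.sin(yaw)],[np.sin(yaw),np.cos(yaw)]])
def tj(uv,z): return (back("top",np.array(uv)/4+[225,157],z)-c)@R
print("rail end",tj([(378,145),(362,232)],.058),"\npad",tj([(428,158),(412,235)],.054),"\nblk",tj([(460,153),(515,160),(495,257),(442,245)],.058),"\nknob",tj([(222,127)],.115),"stop",tj([(105,85),(95,175)],.058))
for n,k,x,y,P in (("A",0,138,270,[(75,408),(138,440),(75,540),(12,512)]),("B",226,213,308,[(325,413),(370,430),(312,535),(268,522)]),("C",452,433,313,[(548,416),(635,425),(625,548),(540,540)])):
    q=(np.array(P)-[k,380])/[5.947,6]+[x-19,y-18]
    W=back("top",q,.095);a=(W[0]+W[3]-W[1]-W[2])/2;b=(W[0]+W[1]-W[2]-W[3])/2
    print(n,W.mean(0),np.hypot(*a),np.hypot(*b),"ang a",np.arctan2(a[1],a[0]),"ang b",np.arctan2(b[1],b[0]))
print("bystanders: mug",back("top",[(313,303)],.09),"glue",back("top",[(497,236)],.16), "tin",back("top",[(160,183)],.1))
for n,u in (("red1",(392,299)),("red2",(461,347)),("or1",(130,231)),("or2",(130,311))):print(n,back("top",[u],.095))
E
```

```text
jig [0.62392207 0.02679062] -0.2109543002381617 -0.21609366672099278 0.35685133755558435 0.130859276994305
rail end [[ 0.0233457  -0.02295775]
 [-0.0285894  -0.02390826]] 
pad [[ 0.02231256 -0.05272742]
 [-0.02399966 -0.05239124]] 
blk [[ 0.02793021 -0.07044714]
 [ 0.030056   -0.10245436]
 [-0.02804137 -0.10183504]
 [-0.02709231 -0.07058162]] 
knob [[0.00401986 0.06030336]] stop [[ 0.02742136  0.13966916]
 [-0.0257763   0.13409278]]
A [0.47236216 0.41564448] 0.02628717581914725 0.04334552259091658 ang a 1.121576788721172 ang b -0.5384690855433908
B [0.38648555 0.24279554] 0.01736394976970429 0.04359396904041317 ang a 1.2374258473159239 ang b -0.4940793147549521
C [ 0.36538473 -0.25264941] 0.03160751761016486 0.04475025327883658 ang a 1.458197596350041 ang b -0.11550238541661083
bystanders: mug [[0.38915407 0.01698681]] glue [[ 0.52180996 -0.3713568 ]] tin [[0.66137666 0.35589731]]
red1 [[ 0.39512675 -0.15605168]]
red2 [[ 0.28954687 -0.30207639]]
or1 [[0.55449561 0.42169214]]
or2 [[0.37792976 0.41635843]]
```

jog_arm(turn=[[0, 0, 0], [0, 0, 0], [0, 0, 0], [0, 0, 0], [0, 0, 0], [0, 0, 0], [0, 0, 0], [0, 0, 0], [0, 0, 0], [0, 0, 0], [0, 0, 0], [0, 0, 0], [0, 0, 0], [0, 0, 0], [0, 0, 0], [0, 0, 0], [0, 0, 0], [0, 0, 0], [0, 0, 0], [0, 0, 0]], delta_pos=[[-0.0287, -0.022, -0.0015], [-0.0287, -0.022, -0.0015], [-0.0287, -0.022, -0.0015], [-0.0287, -0.022, -0.0015], [-0.0287, -0.022, -0.0015], [-0.0287, -0.022, -0.0015], [-0.0287, -0.022, -0.0015], [-0.0287, -0.022, -0.0015], [-0.0287, -0.022, -0.0015], [-0.0287, -0.022, -0.0015], [-0.0287, -0.022, -0.0015], [-0.0287, -0.022, -0.0015], [-0.0287, -0.022, -0.0015], [-0.0287, -0.022, -0.0015], [-0.0287, -0.022, -0.0015], [-0.0287, -0.022, -0.0015], [-0.0287, -0.022, -0.0015], [-0.0287, -0.022, -0.0015], [-0.0287, -0.022, -0.0015], [0, 0, 0]], gripper=[0.0854, 0.0854, 0.0854, 0.0854, 0.0854, 0.0854, 0.0854, 0.0854, 0.0854, 0.0854, 0.0854, 0.0854, 0.0854, 0.0854, 0.0854, 0.0854, 0.0854, 0.0854, 0.0854, 0.0854])

```text
time: 1.77
tool_pos: [0.6047, 0.0224, 0.2208]
tcp_rot: [0.621, 3.078, -0.004]
wrist_force: [-0.4, -0.6, 0.2]
width: 0.997
grip_force: 0.0
```

```bash
python3 - <<'E'
from workcell import read_state, vision
import cv2,json
s=read_state();print(s['time'],s['tool_pos'],s['tcp_rot'],s['q'])
im=vision.read_camera("wrist")[:,:,::-1];cv2.imwrite("pics/w1.png",im)
json.dump([s['tool_pos'].tolist(),s['tcp_rot'].tolist()],open("w1.json","w"))
E
```

```text
1.7667 [0.60466518 0.02235248 0.22075131] [ 0.62139495  3.07752573 -0.00431991] [-0.00224398  0.11550944  1.72687606 -0.00320005  1.29782837 -1.17370956]
```

View pics/w1.png

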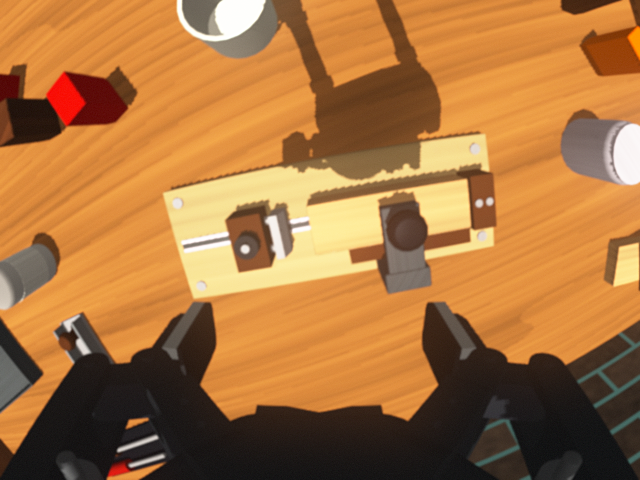

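```bash
python3 - <<'E'
import cv2
im=cv2.imread("pics/w1.png")[185:275,225:345]
cv2.imwrite("pics/w1z.png",cv2.resize(im,None,fx=6,fy=6,interpolation=cv2.INTER_CUBIC))
E
```

```text
(no output)
```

View pics/w1z.png

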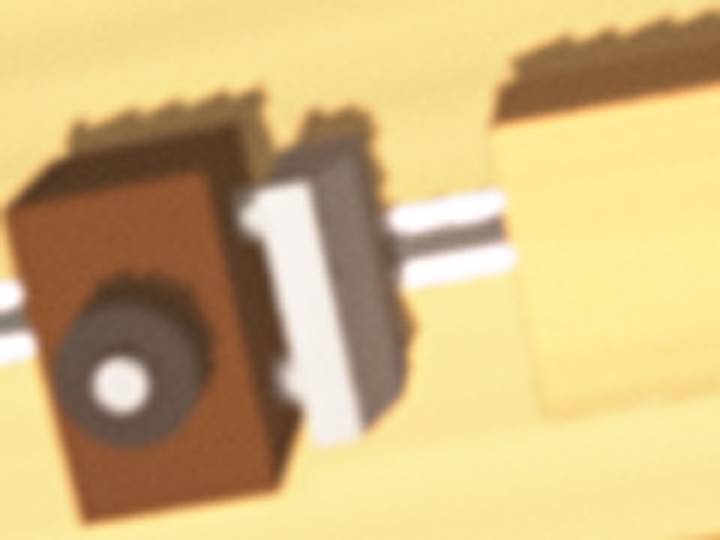

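```bash
python3 - <<'E'
from h import *
import json
p,r=json.load(open("w1.json"));s=dict(tool_pos=np.array(p),tcp_rot=np.array(r))
B=lambda uv,z:wrist_back(s,uv,z)
w=B([(485,133),(165,191),(194,298),(494,243)],.018) # -x+y,-x-y,+x-y,+x+y
c=w.mean(0);e=w[0]+w[3]-w[1]-w[2];yaw=np.arctan2(-e[0],e[1]);e2=w[2]+w[3]-w[0]-w[1]
print("jig",c,yaw,np.arctan2(e2[1],e2[0]),np.hypot(*e)/2,np.hypot(*e2)/2)
R=np.array([[np.cos(yaw),-np.sin(yaw)],[np.sin(yaw),np.cos(yaw)]])
def t(uv,z,zoom=1): 
    uv=np.array(uv,float); uv=uv/6+[225,185] if zoom else uv
    return ((B(uv,z)-c)@R).round(4).tolist()
print("rail",t([(495,125),(545,415)],.058),"pad top",t([(310,180),(362,437)],.054),"front36",t([(358,140),(410,370)],.036),"front18",t([(372,140),(408,330)],.018))
print("blk",t([(8,210),(205,170),(280,490),(85,522)],.058))
print("stop",t([(470,175),(475,228)],.058,0),"knob",t([(407,229)],.115,0))
E
```

```text
jig [0.6268887  0.03040271] -0.21070215465263922 -0.22174727871845853 0.35858936057794577 0.1291364940604344
rail [[-0.025, -0.0229], [0.0238, -0.0243]] pad top [[-0.021, -0.0542], [0.0234, -0.0552]] front36 [[-0.0225, -0.0476], [0.0189, -0.0474]] front18 [[-0.0186, -0.0476], [0.0169, -0.0485]]
blk [[-0.0266, -0.1033], [-0.0267, -0.0698], [0.0287, -0.0701], [0.0284, -0.1043]]
stop [[-0.0277, 0.1391], [0.0272, 0.1397]] knob [[-0.0027, 0.0569]]
```

The wrist view shows the pad front at jig y ≈ -48 mm, so the gap is about 28 mm and the thick packer (C) should fit. I'll go to C first.

jog_arm(turn=[[0, 0, 0.117], [0, 0, 0.117], [0, 0, 0.117], [0, 0, 0.117], [0, 0, 0.117], [0, 0, 0.117], [0, 0, 0.117], [0, 0, 0.117], [0, 0, 0.117], [0, 0, 0.117], [0, 0, 0.117], [0, 0, 0], [0, 0, 0], [0, 0, 0], [0, 0, 0], [0, 0, 0], [0, 0, 0], [0, 0, 0], [0, 0, 0], [0, 0, 0]], delta_pos=[[0, 0, 0], [0, 0, 0], [0, 0, 0], [0, 0, 0], [0, 0, 0], [0, 0, 0], [0, 0, 0], [0, 0, 0], [0, 0, 0], [0, 0, 0], [0, 0, 0], [-0.033, -0.0225, 0], [-0.033, -0.0225, 0], [-0.033, -0.0225, 0], [-0.033, -0.0225, 0], [-0.033, -0.0225, 0], [-0.033, -0.0225, 0], [-0.033, -0.0225, 0], [-0.033, -0.0225, 0], [-0.033, -0.0225, 0]], gripper=[0.07, 0.07, 0.07, 0.07, 0.07, 0.07, 0.07, 0.07, 0.07, 0.07, 0.07, 0.07, 0.07, 0.07, 0.07, 0.07, 0.07, 0.07, 0.07, 0.07], grip_force=40)

```text
time: 3.48
tool_pos: [0.3667, -0.2445, 0.2208]
tcp_rot: [-2.338, -2.098, -0.001]
wrist_force: [-0.1, -1.2, -0.8]
width: 0.818
grip_force: 0.0
```

```bash
python3 - <<'E'
from workcell import read_state, vision
import cv2,json
s=read_state();print(s['time'],s['tool_pos'],s['tcp_rot'],s['q'],s['wrist_force'])
im=vision.read_camera("wrist")[:,:,::-1];cv2.imwrite("pics/w2.png",im)
json.dump([s['tool_pos'].tolist(),s['tcp_rot'].tolist()],open("w2.json","w"))
E
```

```text
3.4833 [ 0.36674606 -0.24453875  0.22079313] [-2.33822408e+00 -2.09773502e+00 -6.85466482e-04] [-6.45024517e-01 -2.10707048e-01  2.03852584e+00  5.00602677e-04
  1.31397372e+00 -5.36830677e-01] [-0.14965984 -1.16634033 -0.77185459]
```

View pics/w2.png

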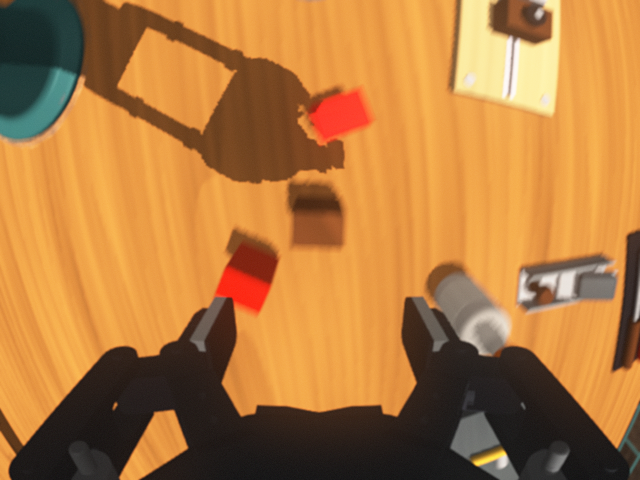

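```bash
python3 - <<'E'
from h import *
import json
p,r=json.load(open("w2.json"));s=dict(tool_pos=np.array(p),tcp_rot=np.array(r))
im=cv2.imread("pics/w2.png").astype(int)
W=wrist_back(s,[(292.5,210.5),(342,208),(343.5,245),(292.5,247)],.095)
print(W,W.mean(0));a=(W[1]+W[2]-W[0]-W[3])/2;b=(W[2]+W[3]-W[0]-W[1])/2
print(np.hypot(*a),np.arctan2(a[1],a[0]),np.hypot(*b),np.arctan2(b[1],b[0]))
print("red2",wrist_back(s,[(235,245),(277,258),(262,312),(217,298)],.095))
g=cv2.cvtColor(cv2.imread("pics/w2.png"),cv2.COLOR_BGR2GRAY)
print(g[228,284:352],g[200:256,320])
E
```

```text
[[ 0.34589685 -0.23520424]
 [ 0.38771758 -0.237605  ]
 [ 0.38600549 -0.27036373]
 [ 0.34176555 -0.26736696]] [ 0.36534637 -0.25263498]
0.043114876738835343 -0.06263566251756421 0.03259194152553038 -1.660561498174478
red2 [[ 0.29125432 -0.26008062]
 [ 0.32681708 -0.27598531]
 [ 0.30465711 -0.32777937]
 [ 0.26406838 -0.30965694]]
[164 166 168 168 165 155 149 139 129 120 106  98 100  98  98  97 100 100
 100  97  98 101  98  98  99  98  96  98  99  96  97  98  96  96  96  96
  98  95  95  98  94  98 100 101 104 103 106 104 104 107 108 110 108 111
 111 110 109 109 121 132 144 153 160 169 172 176 175 177] [ 52  52  50  50  50  54  50  51  55  61  63  66  75  79  84  86  88  89
  95  98  98  98  97  98  95  97  94  96  98  93  94  95  99  97  95  96
  98  98  98  98  96  98  98  99 108 117 123 131 139 148 155 158 163 168
 168 170]
```

jog_arm(turn=[[0, 0, 0], [0, 0, 0], [0, 0, 0], [0, 0, 0], [0, 0, 0], [0, 0, 0], [0, 0, 0], [0, 0, 0], [0, 0, 0], [0, 0, 0], [0, 0, 0], [0, 0, 0], [0, 0, 0], [0, 0, 0]], delta_pos=[[-0.0082, -0.0005, 0.02], [0, 0, 0.028], [0, 0, 0.028], [0, 0, 0.028], [0, 0, 0.028], [0, 0, 0.024], [0, 0, 0.02], [0, 0, 0], [0, 0, 0], [0, 0, 0], [0, 0, 0], [0, 0, 0], [0, 0, 0], [0, 0, 0]], gripper=[0.064, 0.064, 0.064, 0.064, 0.064, 0.064, 0.064, 0.064, 0.03, 0.03, 0.03, 0.03, 0.03, 0.03], grip_force=40)

```text
time: 4.7
tool_pos: [0.3674, -0.2534, 0.0459]
tcp_rot: [2.339, 2.095, 0.0]
wrist_force: [-0.3, -0.7, -0.8]
width: 0.52
grip_force: 41.3
```

jog_arm(turn=[[0, 0, 0], [0, 0, 0], [0, 0, 0], [0, 0, 0], [0, 0, 0], [0, 0, 0], [0, 0, 0.105], [0, 0, 0], [0, 0, 0], [0, 0, 0], [0, 0, 0], [0, 0, 0], [0, 0, 0], [0, 0, 0], [0, 0, 0], [0, 0, 0], [0, 0, 0], [0, 0, 0], [0, 0, 0], [0, 0, 0]], delta_pos=[[0, 0, -0.02], [0, 0, -0.03], [0, 0, -0.03], [0, 0, -0.03], [0, 0, -0.03], [0, 0, -0.03], [0, 0, 0], [0.0294, 0.0193, 0], [0.0294, 0.0193, 0], [0.0294, 0.0193, 0], [0.0294, 0.0193, 0], [0.0294, 0.0193, 0], [0.0294, 0.0193, 0], [0.0294, 0.0193, 0], [0.0294, 0.0193, 0], [0.0294, 0.0193, 0], [0.0294, 0.0193, 0], [0, 0, 0.025], [0, 0, 0.025], [0, 0, 0]], gripper=[0.03, 0.03, 0.03, 0.03, 0.03, 0.03, 0.03, 0.03, 0.03, 0.03, 0.03, 0.03, 0.03, 0.03, 0.03, 0.03, 0.03, 0.03, 0.03, 0.03])

```text
time: 6.37
tool_pos: [0.6145, -0.006, 0.1592]
tcp_rot: [-2.441, -1.968, 0.012]
wrist_force: [-1.9, -0.3, -2.4]
width: 0.528
grip_force: 41.3
```

```bash
python3 - <<'E'
from workcell import read_state, vision
import cv2,json,numpy as np
s=read_state();print(s['time'],s['tool_pos'],s['tcp_rot'],s['wrist_force'],s['width'])
im=vision.read_camera("wrist")[:,:,::-1];cv2.imwrite("pics/w3.png",im)
sc=vision.read_camera("scene")[:,:,::-1]; cv2.imwrite("pics/s3.png",sc)
json.dump([s['tool_pos'].tolist(),s['tcp_rot'].tolist()],open("w3.json","w"))
a=cv2.resize(im[0:300,120:520],(400,300));b=cv2.resize(sc[200:350,290:440],(400,400),interpolation=cv2.INTER_CUBIC)
cv2.imwrite("pics/c3.png",np.hstack([cv2.copyMakeBorder(a,0,100,0,0,0),b]))
E
```

```text
6.3667 [ 0.61451659 -0.00602158  0.15915521] [-2.44064244 -1.96760912  0.01174491] [-1.8910253  -0.32082733 -2.38346408] 0.5280493599763693
```

View pics/c3.png

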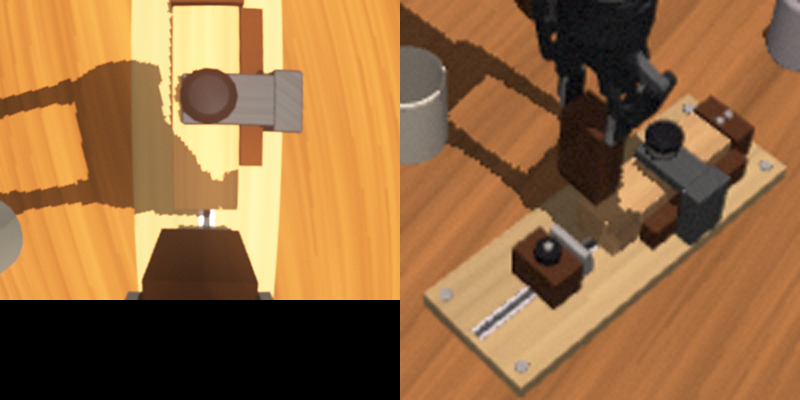

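```bash
python3 - <<'E'
from h import *
import json
p,r=json.load(open("w3.json"));s=dict(tool_pos=np.array(p),tcp_rot=np.array(r))
from scipy.spatial.transform import Rotation as Ro
M=Ro.from_rotvec(r).as_matrix();print(M.round(4))
im=cv2.imread("pics/w3.png");g=cv2.cvtColor(im,cv2.COLOR_BGR2GRAY)
print("col310 rows200-250",g[196:246,308].tolist());print("row180",g[180,280:370].tolist());print("row233",g[233,268:372].tolist())
yaw=-.213;R=np.array([[np.cos(yaw),-np.sin(yaw)],[np.sin(yaw),np.cos(yaw)]]);c=np.array([.6256,.028])
T=lambda uv,z:((wrist_back(s,uv,z)-c)@R).round(4).tolist()
print("foot",T([(282,229),(362,229)],p[2]-.0459),"rail",T([(293,208),(357,208)],.058),"rail far",T([(293,4),(360,5)],.058))
print("base edges",T([(254,100),(254,200),(403,100)],.018),"knob",T([(328.5,96)],.115),"tcp",((np.array(p[:2])-c)@R))
e=lambda a,b:np.arctan2(*(np.array(b)-a)[[1,0]])
E
```

```text
[[ 2.122e-01  9.772e-01 -1.000e-02]
 [ 9.772e-01 -2.122e-01  4.000e-04]
 [-1.700e-03 -9.800e-03 -1.000e+00]]
col310 rows200-250 [136, 135, 135, 134, 136, 135, 136, 137, 136, 135, 136, 136, 132, 125, 122, 127, 125, 125, 130, 163, 212, 233, 234, 234, 234, 234, 234, 234, 231, 205, 153, 118, 100, 74, 61, 62, 61, 60, 63, 63, 59, 58, 60, 59, 59, 61, 59, 56, 57, 58]
row180 [122, 125, 125, 122, 122, 123, 122, 122, 121, 124, 122, 120, 120, 123, 129, 133, 133, 131, 133, 132, 136, 134, 133, 133, 132, 133, 134, 134, 138, 137, 137, 137, 137, 136, 136, 135, 137, 139, 137, 140, 140, 141, 144, 142, 144, 143, 141, 142, 144, 144, 141, 148, 163, 170, 169, 162, 159, 173, 192, 204, 214, 217, 200, 163, 138, 138, 137, 135, 138, 137, 138, 139, 138, 136, 133, 132, 134, 155, 204, 236, 238, 237, 236, 235, 236, 235, 236, 235, 237, 239]
row233 [233, 232, 232, 231, 230, 230, 229, 230, 231, 233, 226, 182, 106, 63, 56, 60, 59, 58, 60, 59, 61, 56, 61, 59, 59, 62, 59, 59, 58, 60, 60, 61, 60, 59, 62, 60, 59, 61, 62, 61, 60, 63, 61, 61, 62, 62, 62, 63, 63, 65, 62, 63, 66, 62, 63, 63, 63, 65, 66, 68, 66, 66, 68, 68, 69, 71, 68, 71, 69, 71, 69, 71, 71, 71, 68, 72, 69, 71, 71, 74, 76, 72, 75, 71, 72, 74, 74, 73, 73, 71, 85, 145, 211, 235, 237, 237, 236, 236, 236, 238, 239, 241, 241, 242]
foot [[-0.027, -0.0233], [0.0238, -0.0233]] rail [[-0.0242, -0.0214], [0.0256, -0.0214]] rail far [[-0.0234, 0.1386], [0.0272, 0.138]]
base edges [[-0.06, 0.0661], [-0.0622, -0.0224], [0.0682, 0.0667]] knob [[0.0023, 0.0593]] tcp [-0.00364101 -0.03559569]
```

The wrist view shows the packer's silhouette edge at row 228, columns 281–361, and the rail end at row 208, columns 293–357. I'll shift 3 mm in jig x and 1.5 mm in jig y, then descend.

jog_arm(turn=[[0, 0, 0], [0, 0, 0], [0, 0, 0], [0, 0, 0], [0, 0, 0], [0, 0, 0]], delta_pos=[[0.0015, 0.003, 0], [0, 0, 0.02], [0, 0, 0.02], [0, 0, 0.007], [0, 0, 0], [0, 0, 0]], gripper=[0.03, 0.03, 0.03, 0.03, 0.03, 0.03])

```text
time: 6.97
tool_pos: [0.622, -0.0064, 0.1193]
tcp_rot: [2.447, 1.969, 0.002]
wrist_force: [-0.0, -0.0, 0.3]
width: 0.521
grip_force: 41.3
```

```bash
cat > st.py <<'E'
from workcell import read_state
import numpy as np
from scipy.spatial.transform import Rotation as Ro
s=read_state();M=Ro.from_rotvec(s['tcp_rot']).as_matrix()
yaw=-.213;R=np.array([[np.cos(yaw),-np.sin(yaw)],[np.sin(yaw),np.cos(yaw)]]);c=np.array([.6256,.028])
print(s['time'],"jigxy",((s['tool_pos'][:2]-c)@R).round(4),"z",s['tool_pos'][2].round(4),"F jig",(s['wrist_force'][:2]@R).round(1),s['wrist_force'][2].round(1),"z-axis",M[:,2].round(4),"yaw err",np.arctan2(M[1,1],M[0,1])+.213,"w",s['width'],s['grip_force'])
E
python3 st.py
```

```text
6.9667 jigxy [ 0.0038 -0.0344] z 0.1193 F jig [-0. -0.] 0.3 z-axis [ 0.0013 -0.     -1.    ] yaw err -0.002552960351360878 w 0.5214909662871845 41.31750404834747
```

jog_arm(turn=[[0, 0, 0], [0, 0, 0], [0, 0, 0], [0, 0, 0], [0, 0, 0]], delta_pos=[[0, -0.003, 0], [0, 0, 0.01], [0, 0, 0.01], [0, 0, 0.005], [0, 0, 0]], gripper=[0.03, 0.03, 0.03, 0.03, 0.03])

```text
time: 7.38
tool_pos: [0.6234, -0.0063, 0.1011]
tcp_rot: [2.441, 1.965, 0.011]
wrist_force: [-4.7, -1.7, 28.9]
width: 0.527
grip_force: 47.5
```

```bash
python3 st.py
```

```text
7.3833 jigxy [ 0.0052 -0.034 ] z 0.1011 F jig [-4.2 -2.6] 28.9 z-axis [ 0.0106 -0.0015 -0.9999] yaw err -0.001942106678897132 w 0.5274045907228906 47.504093816969544
```

jog_arm(turn=[[0, 0, 0], [0, 0, 0], [0, 0, 0], [0, 0, 0]], delta_pos=[[0, 0, -0.012], [0, 0, 0], [-0.003, 0, 0], [0, 0, 0]], gripper=[0.03, 0.03, 0.03, 0.03])

```text
time: 7.72
tool_pos: [0.6168, -0.0087, 0.1036]
tcp_rot: [-2.446, -1.97, 0.003]
wrist_force: [0.5, 0.6, -1.7]
width: 0.525
grip_force: 44.1
```

```bash
python3 st.py; python3 - <<'E'
from workcell import read_state, vision
import cv2,json,numpy as np
s=read_state()
im=vision.read_camera("wrist")[:,:,::-1];cv2.imwrite("pics/w4.png",im)
sc=vision.read_camera("scene")[:,:,::-1]; cv2.imwrite("pics/s4.png",sc)
json.dump([s['tool_pos'].tolist(),s['tcp_rot'].tolist()],open("w4.json","w"))
a=cv2.resize(im[150:300,240:440],(400,300),interpolation=cv2.INTER_CUBIC);b=cv2.resize(sc[230:330,300:400],(400,400),interpolation=cv2.INTER_CUBIC)
cv2.imwrite("pics/c4.png",np.hstack([cv2.copyMakeBorder(a,0,100,0,0,0),b]))
E
```

```text
7.7167 jigxy [-0.0008 -0.0377] z 0.1036 F jig [0.3 0.7] -1.7 z-axis [-2.e-03 -2.e-04 -1.e+00] yaw err -0.0019107324251307067 w 0.5246147264443703 44.129433466878254
```

View pics/c4.png

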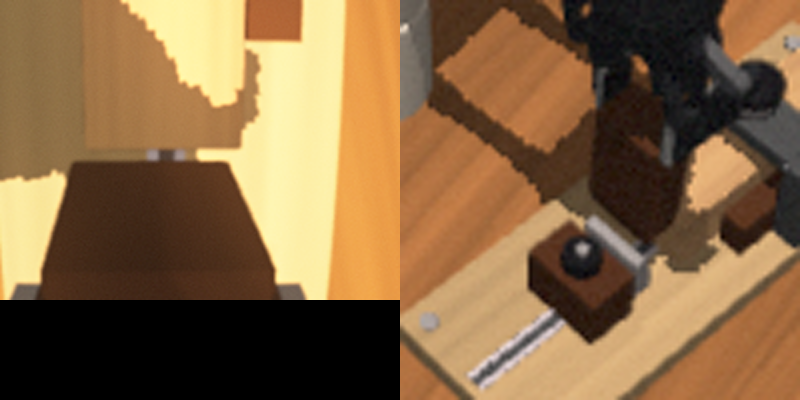

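```bash
python3 - <<'E'
from h import *
import json
p,r=json.load(open("w4.json"));s=dict(tool_pos=np.array(p),tcp_rot=np.array(r))
yaw=-.213;R=np.array([[np.cos(yaw),-np.sin(yaw)],[np.sin(yaw),np.cos(yaw)]]);c=np.array([.6256,.028])
T=lambda uv,z:((wrist_back(s,uv,z)-c)@R).round(4).tolist()
z=p[2]-.0459
print("sil as taper top",T([(275,231),(355,231)],z+.016),"as foot",T([(275,231),(355,231)],z),"rail",T([(282,224),(361,224)],.058))
g=cv2.cvtColor(cv2.imread("pics/w4.png"),cv2.COLOR_BGR2GRAY);print(g[215:245,300].tolist())
E
```

```text
sil as taper top [[-0.0263, -0.0222], [0.021, -0.0223]] as foot [[-0.0283, -0.0266], [0.0226, -0.0267]] rail [[-0.0237, -0.022], [0.0263, -0.0221]]
[127, 125, 126, 127, 128, 128, 124, 125, 124, 115, 113, 116, 114, 119, 110, 88, 60, 52, 49, 51, 48, 52, 48, 49, 50, 50, 47, 48, 49, 47]
```

jog_arm(turn=[[0, 0, 0], [0, 0, 0], [0, 0, 0], [0, 0, 0]], delta_pos=[[0.001, 0.0035, 0], [0, 0, 0.006], [0, 0, 0.006], [0, 0, 0]], gripper=[0.03, 0.03, 0.03, 0.03])

```text
time: 8.15
tool_pos: [0.6202, -0.0083, 0.0908]
tcp_rot: [-2.445, -1.969, 0.004]
wrist_force: [0.0, -1.3, -0.4]
width: 0.523
grip_force: 44.1
```

```bash
python3 st.py
```

```text
8.15 jigxy [ 0.0024 -0.0366] z 0.0908 F jig [ 0.3 -1.3] -0.4 z-axis [-3.3e-03 -2.0e-04 -1.0e+00] yaw err -0.0018670255820933401 w 0.5225430772451825 44.11720209696796
```

Foot is now below the rail top (about 45 mm) and moving freely. Continuing with a small shift towards +y.

jog_arm(turn=[[0, 0, 0], [0, 0, 0], [0, 0, 0], [0, 0, 0]], delta_pos=[[0.0005, 0, 0.005], [0.001, 0, 0.004], [0.0005, 0, 0.004], [0, 0, 0]], gripper=[0.03, 0.03, 0.03, 0.03])

```text
time: 8.48
tool_pos: [0.6214, -0.0067, 0.0792]
tcp_rot: [2.446, 1.971, -0.002]
wrist_force: [-0.4, -2.9, -1.6]
width: 0.531
grip_force: 44.0
```

```bash
python3 st.py
```

```text
8.4833 jigxy [ 0.0032 -0.0348] z 0.0792 F jig [ 0.2 -3. ] -1.6 z-axis [-0.0012 -0.0011 -1.    ] yaw err -0.0012787329956500948 w 0.5311753164540677 43.993010066624265
```

jog_arm(turn=[[0, 0, 0], [0, 0, 0], [0, 0, 0], [0, 0, 0], [0, 0, 0], [0, 0, 0]], delta_pos=[[0, 0, 0.004], [0, 0, 0.004], [0, 0, 0.004], [0, 0, 0.003], [0, 0, 0.001], [0, 0, 0]], gripper=[0.03, 0.03, 0.03, 0.03, 0.03, 0.03])

```text
time: 8.98
tool_pos: [0.6229, -0.007, 0.0649]
tcp_rot: [2.445, 1.969, 0.001]
wrist_force: [-0.6, -4.7, 4.5]
width: 0.525
grip_force: 44.6
```

```bash
python3 st.py
```

```text
8.9833 jigxy [ 0.0048 -0.0348] z 0.0649 F jig [ 0.4 -4.7] 4.5 z-axis [ 0.0021 -0.0012 -1.    ] yaw err -0.001644605158682172 w 0.5254871931922397 44.60012476803968
```

jog_arm(turn=[[0, 0, 0], [0, 0, 0], [0, 0, 0]], delta_pos=[[0, 0, 0.002], [0, 0, 0.001], [0, 0, 0]], gripper=[0.03, 0.03, 0.03])

```text
time: 9.23
tool_pos: [0.623, -0.007, 0.0622]
tcp_rot: [2.445, 1.969, 0.002]
wrist_force: [-1.4, -5.6, 5.7]
width: 0.524
grip_force: 44.8
```

```bash
python3 st.py
```

```text
9.2333 jigxy [ 0.0048 -0.0348] z 0.0622 F jig [-0.2 -5.8] 5.7 z-axis [ 0.0022 -0.0013 -1.    ] yaw err -0.0017226380860628776 w 0.5239316579718181 44.798494359565666
```

jog_arm(turn=[[0, 0, 0], [0, 0, 0], [0, 0, 0], [0, 0, 0]], delta_pos=[[0, 0, 0.002], [0, 0, 0.001], [0, 0, 0.001], [0, 0, 0]], gripper=[0.03, 0.03, 0.03, 0.03])

```text
time: 9.57
tool_pos: [0.6232, -0.0071, 0.0621]
tcp_rot: [2.445, 1.969, 0.002]
wrist_force: [-10.1, -4.4, 24.3]
width: 0.526
grip_force: 47.1
```

```bash
python3 st.py
```

```text
9.5667 jigxy [ 0.0051 -0.0348] z 0.0621 F jig [-8.9 -6.5] 24.3 z-axis [ 0.0026 -0.0013 -1.    ] yaw err -0.0016008206910366474 w 0.5255637790067256 47.072026363166515
```

jog_arm(turn=[[0, 0, 0], [0, 0, 0], [0, 0, 0], [0, 0, 0], [0, 0, 0], [0, 0, 0], [0, 0, 0], [0, 0, 0], [0, 0, 0], [0, 0, 0], [0, 0, 0], [0, 0, 0], [0, 0, 0]], delta_pos=[[0, 0, -0.003], [0, 0, 0], [0, 0, 0], [0, 0, 0], [0, 0, 0], [0, 0, -0.015], [0, 0, -0.03], [0, 0, -0.03], [0, 0, -0.03], [0, 0, -0.03], [0, 0, -0.02], [0, 0, 0], [0, 0, 0]], gripper=[0.03, 0.065, 0.065, 0.065, 0.065, 0.065, 0.065, 0.065, 0.065, 0.065, 0.065, 0.065, 0.065])

```text
time: 10.65
tool_pos: [0.623, -0.0059, 0.2164]
tcp_rot: [2.445, 1.969, 0.004]
wrist_force: [-0.2, -0.0, -0.7]
width: 0.766
grip_force: 0.0
```

```bash
python3 st.py; python3 - <<'E'
from workcell import read_state, vision
import cv2,json,numpy as np
s=read_state()
im=vision.read_camera("wrist")[:,:,::-1];cv2.imwrite("pics/w5.png",im)
sc=vision.read_camera("scene")[:,:,::-1]; cv2.imwrite("pics/s5.png",sc)
json.dump([s['tool_pos'].tolist(),s['tcp_rot'].tolist()],open("w5.json","w"))
b=cv2.resize(sc[210:350,290:440],(400,373),interpolation=cv2.INTER_CUBIC)
a=im[0:373,140:500]
cv2.imwrite("pics/c5.png",np.hstack([a,b]))
E
```

```text
10.65 jigxy [ 0.0047 -0.0337] z 0.2164 F jig [-0.2 -0.1] -0.7 z-axis [ 3.2e-03  3.0e-04 -1.0e+00] yaw err -0.0018872044187638604 w 0.7664743924437062 0.0
```

View pics/c5.png

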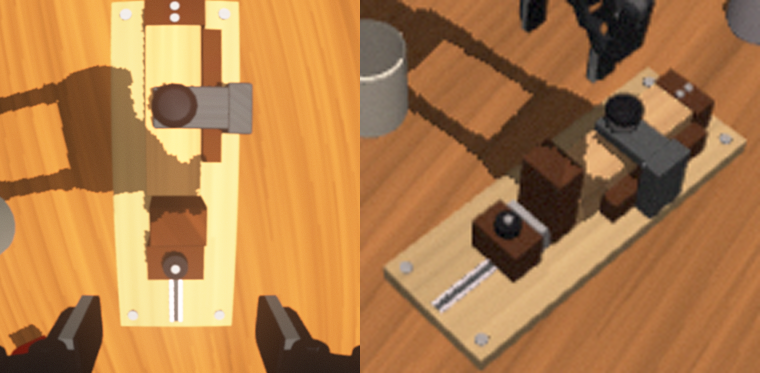

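The scene shows the packer standing square in the gap and the rail against the end stop. I'll check the dimensions.

```bash
python3 - <<'E'
from h import *
import json
p,r=json.load(open("w5.json"));s=dict(tool_pos=np.array(p),tcp_rot=np.array(r))
yaw=-.213;R=np.array([[np.cos(yaw),-np.sin(yaw)],[np.sin(yaw),np.cos(yaw)]]);c=np.array([.6256,.028])
T=lambda uv,z:((wrist_back(s,uv,z)-c)@R).round(4).tolist()
im=cv2.imread("pics/w5.png");g=cv2.cvtColor(im,cv2.COLOR_BGR2GRAY)
print(g[190:285,310].tolist());print(g[225,280:355].tolist());print(g[15:40,300].tolist())
for z in(.113,.118,.123):print(z,T([(289,210),(346.5,210),(344,249),(288,249)],z))
print("rail far/stop",T([(290,25),(340,25)],.058),"knob",T([(315,105)],.115),"base",T([(250,3),(380,3),(372,325),(261,325)],.018))
E
```

```text
[132, 135, 133, 136, 129, 108, 79, 63, 65, 61, 63, 60, 61, 64, 63, 64, 64, 65, 65, 67, 65, 67, 74, 89, 99, 105, 102, 103, 101, 102, 104, 104, 105, 103, 104, 103, 104, 102, 102, 106, 103, 104, 107, 107, 107, 109, 108, 108, 108, 107, 108, 109, 108, 112, 107, 106, 103, 105, 105, 108, 103, 92, 77, 67, 66, 68, 74, 84, 89, 92, 89, 93, 92, 92, 84, 84, 92, 114, 132, 139, 132, 114, 100, 91, 91, 93, 90, 92, 114, 200, 253, 255, 254, 253, 253]
[232, 230, 230, 230, 230, 230, 229, 229, 216, 175, 118, 99, 104, 106, 106, 105, 108, 107, 108, 107, 106, 107, 108, 107, 105, 104, 106, 105, 103, 105, 103, 106, 105, 104, 105, 104, 106, 102, 102, 103, 102, 105, 102, 104, 105, 105, 105, 104, 105, 104, 106, 106, 110, 114, 118, 119, 119, 121, 119, 121, 121, 121, 119, 117, 115, 114, 154, 205, 231, 235, 236, 237, 239, 240, 240]
[99, 100, 100, 103, 102, 100, 101, 100, 100, 129, 195, 231, 234, 233, 233, 234, 233, 233, 233, 233, 234, 234, 234, 234, 234]
0.113 [[-0.0179, -0.0212], [0.0272, -0.0214], [0.0258, -0.0535], [-0.0194, -0.0534]]
0.118 [[-0.0175, -0.0202], [0.0268, -0.0203], [0.0254, -0.0519], [-0.019, -0.0518]]
0.123 [[-0.0171, -0.0191], [0.0264, -0.0192], [0.0251, -0.0503], [-0.0186, -0.0501]]
rail far/stop [[-0.0199, 0.1402], [0.0252, 0.14]] knob [[0.0029, 0.0599]] base [[-0.0642, 0.1794], [0.069, 0.1787], [0.0682, -0.1792], [-0.0626, -0.1788]]
```

```bash
python3 - <<'E'
from h import *
import json
yaw=-.213;R=np.array([[np.cos(yaw),-np.sin(yaw)],[np.sin(yaw),np.cos(yaw)]]);c=np.array([.6256,.028])
for k,rail,far in(("w5",195.3,24.5),("w3",208.5,5)):
    p,r=json.load(open(k+".json"));s=dict(tool_pos=np.array(p),tcp_rot=np.array(r))
    T=lambda uv,z:((wrist_back(s,uv,z)-c)@R).round(4).tolist()
    print(k,"rail end",T([(310,rail)],.058),"far",T([(310,far)],.058))
    g=cv2.cvtColor(cv2.imread(f"pics/{k}.png"),cv2.COLOR_BGR2GRAY);print(g[0:40,305].tolist(),g[0:40,320].tolist())
    if k=="w5":print("top",T([(310,212.6),(310,251.5)],.113),T([(300,213),(300,251.5),(336,212.5),(336,251)],.113))
im=cv2.imread("pics/w5.png");print(im[12:40,300].tolist())
E
```

```text
w5 rail end [[-0.0024, -0.0192]] far [[-0.0018, 0.1403]]
[95, 97, 96, 96, 95, 95, 97, 96, 97, 96, 100, 97, 99, 97, 98, 99, 101, 100, 100, 101, 101, 102, 99, 100, 136, 201, 233, 235, 234, 234, 234, 233, 234, 234, 234, 233, 233, 232, 233, 234] [96, 94, 96, 98, 108, 112, 110, 102, 97, 97, 98, 99, 100, 96, 99, 109, 111, 117, 113, 105, 100, 99, 101, 102, 140, 205, 232, 235, 235, 233, 233, 234, 233, 234, 234, 234, 233, 233, 234, 234]
top [[-0.0014, -0.0234], [-0.0017, -0.0556]] [[-0.0092, -0.0237], [-0.0098, -0.0556], [0.019, -0.0234], [0.0193, -0.0552]]
w3 rail end [[-0.0109, -0.0219]] far [[-0.0105, 0.1374]]
[108, 97, 81, 68, 70, 126, 203, 232, 234, 231, 231, 231, 232, 232, 231, 232, 232, 231, 232, 232, 232, 232, 232, 231, 232, 232, 232, 232, 232, 232, 232, 233, 232, 232, 232, 233, 232, 232, 232, 233] [105, 96, 78, 68, 76, 146, 218, 235, 236, 235, 235, 235, 235, 235, 234, 235, 235, 235, 235, 235, 235, 235, 235, 235, 235, 235, 236, 236, 235, 235, 235, 236, 235, 235, 236, 235, 235, 235, 235, 236]
[[43, 84, 149], [45, 86, 150], [45, 85, 152], [46, 84, 150], [43, 85, 151], [45, 85, 151], [46, 88, 153], [45, 87, 154], [43, 85, 151], [44, 86, 153], [45, 84, 153], [45, 84, 151], [67, 116, 177], [115, 187, 241], [150, 235, 255], [158, 238, 255], [156, 237, 254], [155, 237, 254], [157, 238, 254], [158, 237, 254], [158, 237, 254], [158, 237, 254], [158, 237, 254], [160, 238, 254], [160, 238, 254], [158, 238, 254], [158, 238, 254], [159, 238, 254]]
```

Measurements: the rail is home (no dark sliver at the end stop), and packer x is within about 1 mm of the centre line. The top leans roughly 0.045 rad towards the pad, which is close to the limit. I'll re-grip across the thickness to square it.

jog_arm(turn=[[0, 0, -0.1208], [0, 0, -0.1208], [0, 0, -0.1208], [0, 0, -0.1208], [0, 0, -0.1208], [0, 0, -0.1208], [0, 0, -0.1208], [0, 0, -0.1208], [0, 0, -0.1208], [0, 0, -0.1208], [0, 0, -0.1208], [0, 0, -0.1208], [0, 0, -0.1208], [0, 0, 0], [0, 0, 0]], delta_pos=[[0, 0, 0], [0, 0, 0], [0, 0, 0], [0, 0, 0], [0, 0, 0], [0, 0, 0], [0, 0, 0], [0, 0, 0], [0, 0, 0], [0, 0, 0], [0, 0, 0], [0, 0, 0], [0, 0, 0], [0.0007, -0.0018, 0], [0, 0, 0]], gripper=[0.05, 0.05, 0.05, 0.05, 0.05, 0.05, 0.05, 0.05, 0.05, 0.05, 0.05, 0.05, 0.05, 0.05, 0.05])

```text
time: 12.0
tool_pos: [0.6195, -0.0079, 0.2128]
tcp_rot: [-0.343, -3.119, 0.0]
wrist_force: [0.2, -0.4, 0.4]
width: 0.582
grip_force: 0.0
```

```bash
python3 st.py
```

```text
12.0 jigxy [ 0.0016 -0.0364] z 0.2128 F jig [ 0.3 -0.4] 0.4 z-axis [-3.9e-03  1.0e-04 -1.0e+00] yaw err 1.5649974014023864 w 0.5819564048898944 0.0
```

jog_arm(turn=[[0, 0, 0], [0, 0, 0], [0, 0, 0], [0, 0, 0], [0, 0, 0], [0, 0, 0], [0, 0, 0], [0, 0, 0], [0, 0, 0], [0, 0, 0], [0, 0, 0]], delta_pos=[[0, 0.0007, 0.028], [0, 0, 0.03], [0, 0, 0.03], [0, 0, 0.03], [0, 0, 0.02], [0, 0, 0], [0, 0, 0], [0, 0, 0], [0, 0, 0], [0, 0, 0], [0, 0, 0]], gripper=[0.05, 0.05, 0.05, 0.05, 0.05, 0.05, 0.015, 0.015, 0.015, 0.015, 0.015], grip_force=30)

```text
time: 12.92
tool_pos: [0.6224, -0.0072, 0.0791]
tcp_rot: [0.338, 3.12, 0.0]
wrist_force: [0.6, 0.5, -0.0]
width: 0.179
grip_force: 0.0
```

```bash
python3 st.py
```

```text
12.9167 jigxy [ 0.0043 -0.0351] z 0.0791 F jig [0.5 0.6] -0.0 z-axis [ 3.3e-03 -1.0e-04 -1.0e+00] yaw err 1.5680205756861527 w 0.17919798981567667 0.0
```

```bash
python3 - <<'E'
from workcell import read_state, vision
import cv2,json,numpy as np
s=read_state()
im=vision.read_camera("wrist")[:,:,::-1];cv2.imwrite("pics/w6.png",im)
sc=vision.read_camera("scene")[:,:,::-1]; cv2.imwrite("pics/s6.png",sc)
json.dump([s['tool_pos'].tolist(),s['tcp_rot'].tolist()],open("w6.json","w"))
tp=vision.read_camera("top")[:,:,::-1]; cv2.imwrite("pics/t6.png",tp)
rs=lambda a,w,h:cv2.resize(a,(w,h),interpolation=cv2.INTER_CUBIC)
A=rs(im,400,300);B=rs(sc[190:340,260:460],400,300);C=rs(tp,400,300)
s5=rs(cv2.imread("pics/s5.png")[190:340,260:460],400,300)
cv2.imwrite("pics/c6.png",np.vstack([np.hstack([A,B]),np.hstack([C,s5])]))
E
```

```text
(no output)
```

View pics/c6.png

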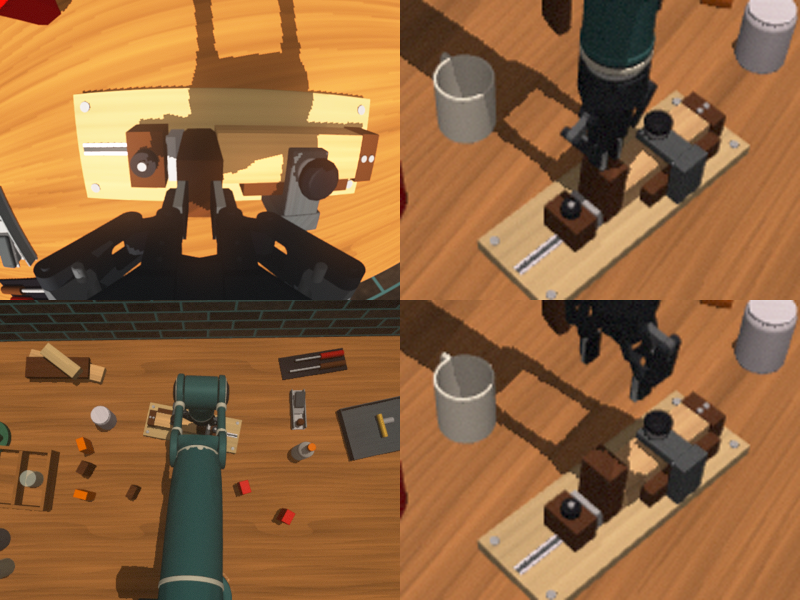

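The composite shows the packer still standing in the gap with the fingers around its top. The width reading doesn't fit, so I'll let it settle and re-read.

jog_arm(turn=[[0, 0, 0], [0, 0, 0], [0, 0, 0]], delta_pos=[[0, 0, 0], [0, 0, 0], [0, 0, 0]], gripper=[0.005, 0.005, 0.005])

```text
time: 13.32
tool_pos: [0.6209, -0.0071, 0.077]
tcp_rot: [-0.338, -3.123, 0.0]
wrist_force: [-0.4, 0.0, -1.1]
width: 0.054
grip_force: 0.0
```

```bash
python3 st.py; python3 - <<'E'
from h import *
import json
p,r=json.load(open("w6.json"));s=dict(tool_pos=np.array(p),tcp_rot=np.array(r))
yaw=-.213;R=np.array([[np.cos(yaw),-np.sin(yaw)],[np.sin(yaw),np.cos(yaw)]]);c=np.array([.6256,.028])
T=lambda uv,z:((wrist_back(s,uv,z)-c)@R).round(4).tolist()
g=cv2.cvtColor(cv2.imread("pics/w6.png"),cv2.COLOR_BGR2GRAY)
print("row210",g[210,260:380].tolist());print("row330",g[330,260:380].tolist());print("col320",g[190:370:2,320].tolist())
print("far end stop face",T([(568,310)],.058))
E
```

```text
13.3167 jigxy [ 0.0029 -0.0353] z 0.077 F jig [-0.4 -0.1] -1.1 z-axis [-1.e-04 -0.e+00 -1.e+00] yaw err 1.5683644350882007 w 0.054253926925385464 0.0
row210 [61, 58, 60, 57, 58, 58, 55, 54, 66, 88, 106, 112, 104, 100, 97, 99, 96, 100, 99, 94, 96, 96, 97, 97, 95, 97, 95, 97, 95, 96, 97, 97, 91, 82, 72, 65, 60, 54, 54, 53, 54, 51, 56, 53, 53, 52, 52, 53, 51, 52, 50, 49, 53, 50, 50, 45, 50, 49, 48, 46, 47, 50, 49, 50, 46, 48, 50, 45, 49, 46, 48, 47, 47, 48, 47, 45, 45, 46, 42, 45, 44, 51, 58, 63, 72, 81, 90, 94, 97, 100, 99, 101, 97, 100, 97, 99, 99, 99, 96, 97, 97, 99, 96, 99, 96, 98, 98, 98, 97, 99, 99, 100, 98, 100, 96, 100, 99, 99, 99, 99]
row330 [61, 49, 49, 50, 49, 51, 48, 51, 47, 48, 49, 50, 46, 49, 47, 56, 71, 86, 93, 97, 100, 105, 104, 103, 105, 104, 102, 102, 102, 104, 99, 77, 51, 41, 43, 41, 41, 40, 38, 38, 39, 53, 82, 90, 89, 89, 86, 88, 88, 88, 88, 86, 88, 86, 86, 87, 91, 91, 86, 68, 57, 59, 67, 66, 60, 55, 54, 55, 56, 56, 53, 55, 54, 55, 55, 53, 44, 43, 37, 39, 38, 38, 43, 42, 35, 48, 67, 95, 99, 102, 103, 102, 102, 103, 102, 103, 103, 102, 97, 94, 89, 70, 54, 45, 44, 46, 45, 46, 46, 46, 48, 44, 48, 50, 47, 46, 48, 52, 88, 131]
col320 [119, 118, 114, 113, 112, 113, 115, 108, 54, 48, 47, 50, 47, 47, 45, 46, 45, 46, 45, 43, 46, 45, 45, 47, 45, 43, 42, 46, 44, 45, 44, 46, 44, 49, 48, 49, 49, 50, 50, 48, 51, 50, 51, 52, 50, 55, 49, 53, 51, 51, 51, 53, 50, 49, 52, 49, 50, 51, 49, 47, 50, 52, 51, 49, 49, 49, 50, 49, 49, 49, 57, 96, 105, 103, 100, 102, 101, 99, 108, 153, 167, 173, 171, 171, 169, 169, 173, 170, 168, 167]
far end stop face [[0.0462, 0.1474]]
```

```bash
python3 - <<'E'
from h import *
import json
p,r=json.load(open("w6.json"));s=dict(tool_pos=np.array(p),tcp_rot=np.array(r))
yaw=-.213;R=np.array([[np.cos(yaw),-np.sin(yaw)],[np.sin(yaw),np.cos(yaw)]]);c=np.array([.6256,.028])
T=lambda uv,z:((wrist_back(s,uv,z)-c)@R).round(4).tolist()
im=cv2.imread("pics/w6.png")
for rr in (206,256,300,329,346):print(rr,[(z,T([(320,rr)],z)[0]) for z in(.018,.058,.08,.113)])
print(im[200:372:6,320].tolist())
# open-tip pixel of TCP and packer-top corners predicted
from scipy.spatial.transform import Rotation as Ro
cw=vision.calibration("wrist");M=Ro.from_rotvec(r).as_matrix()
def pr(X):
    X=np.array(X);X=np.r_[R@X[:2]+c,X[2]];t=M.T@(X-p);q=np.linalg.inv(cw["mount"])@np.r_[t,1];q=q[:3]
    th=np.arctan2(np.hypot(q[0],q[1]),q[2]);d=q[:2]/np.hypot(q[0],q[1]);return (d*th*f(cw)+[cw["cx"],cw["cy"]]).round(1)
for z in(.018,.113):
  print(z,[pr((x,y,z)) for x in(-.019,.027) for y in(-.020,-.052)])
print("tcp",pr([*((np.array(p[:2])-c)@R),p[2]]),"grasp",pr([*((np.array(p[:2])-c)@R),p[2]+.019]))
E
```

```text
206 [(0.018, [-0.0194, -0.0344]), (0.058, [-0.0277, -0.0345]), (0.08, [-0.0323, -0.0346]), (0.113, [-0.0392, -0.0347])]
256 [(0.018, [0.0157, -0.0344]), (0.058, [0.0016, -0.0345]), (0.08, [-0.0062, -0.0346]), (0.113, [-0.0178, -0.0347])]
300 [(0.018, [0.0495, -0.0345]), (0.058, [0.0298, -0.0346]), (0.08, [0.019, -0.0347]), (0.113, [0.0027, -0.0347])]
329 [(0.018, [0.074, -0.0345]), (0.058, [0.0502, -0.0346]), (0.08, [0.0372, -0.0347]), (0.113, [0.0176, -0.0348])]
346 [(0.018, [0.0894, -0.0346]), (0.058, [0.0631, -0.0347]), (0.08, [0.0486, -0.0347]), (0.113, [0.027, -0.0348])]
[[69, 108, 139], [30, 49, 74], [29, 46, 67], [25, 41, 62], [27, 41, 63], [28, 41, 63], [29, 41, 64], [25, 36, 61], [29, 40, 62], [27, 39, 60], [26, 43, 70], [27, 44, 70], [30, 44, 71], [30, 44, 70], [32, 47, 74], [28, 44, 73], [26, 42, 70], [28, 44, 71], [24, 40, 69], [27, 45, 71], [26, 42, 72], [28, 42, 72], [42, 81, 145], [43, 83, 155], [43, 83, 152], [70, 152, 234], [72, 157, 236], [73, 160, 237], [68, 152, 233]]
0.018 [array([341.6, 206.6]), array([293.5, 206.8]), array([340.6, 271.1]), array([295. , 271.2])]
0.113 [array([355. , 253.1]), array([278.8, 253.4]), array([351.6, 345.7]), array([283.3, 345.9])]
tcp [319.2 274.2] grasp [319.2 289.2]
```

```bash
python3 - <<'E'
from h import *
import json
yaw=-.213;R=np.array([[np.cos(yaw),-np.sin(yaw)],[np.sin(yaw),np.cos(yaw)]]);c=np.array([.6256,.028])
P=lambda X:proj("scene",[np.r_[R@np.array(X[:2])+c,X[2]]])[0].round(1)
print("top corners",[P((x,y,.113)) for x in(-.019,.027) for y in(-.02,-.052)],"bot",[P((x,y,.018)) for x in(-.019,.027) for y in(-.02,-.052)])
print("tcp .079",P((.0043,-.0351,.079)),"at .113",P((.0043,-.0351,.113)))
a=cv2.imread("pics/s5.png");b=cv2.imread("pics/s6.png")
d=cv2.absdiff(a,b).sum(2)
for y in range(250,300,2): print(y,''.join('#' if d[y,x]>60 else ('b' if b[y,x].sum()<150 else ('r' if b[y,x,2]>1.6*b[y,x,0] and b[y,x].sum()<260 else '.')) for x in range(330,392)))
for y in range(250,300,2): print(y,''.join('b' if a[y,x].sum()<90 else ('r' if a[y,x,2]>1.6*a[y,x,0] and a[y,x].sum()<260 else '.') for x in range(330,392)))
E
```

```text
top corners [array([359.8, 261.5]), array([350.2, 268.7]), array([373.8, 272.9]), array([364.2, 280.4])] bot [array([357.5, 284.6]), array([348.5, 291.7]), array([370.7, 295.8]), array([361.6, 303.1])]
tcp .079 [361.4 279.2] at .113 [362.3 270.7]
250 ...................####.b########################r##bbbbbbbbbb
252 ..................###################################bbbbbbbbb
254 ...........##########.bb####################rrrr###.bbbbbbbbbb
256 ..........#########.bbbb####################rrrrb#..bb.bbbbbbb
258 #..........#######bbb##.###################rrrrrbbbb..b.......
260 ######....####..bbb###b.###############..#rrr####rbbb.........
262 ################b############bb#########.#rr#####rrrbbbb......
264 ##############rbrb##########bbbbb######..rrrr######rrrrbbb....
266 r############rrrrrrrbb############b####..rrr######...rrrr.bb..
268 ##########brrrrrrbrrrb##############bb#.rrrr####........rrrrbb
270 ######rr#rrrrrrrrbrbbb###########b#####brrrr###...........rrrr
272 #######rrrrrrrrrrrrrrbbbb################r#r...............rrr
274 .#######rrrrbrrrrrrrbbbbbbb##b##.##rrrrrrrrrr
[... 1796 characters left out ...]
rrrrrrrrrrrrrrrrrrrrrrrrrrrrrr
280 ....................brbrbrrrbrbbrrrrrrbrrbrrrrrrrrrrrrrrrrrrrr
282 ....................rrbbrrbbbbbbrrrrbrbbrbrrrrrrrrrrrrrrrrrrrr
284 ...................rbbbbbbrbbbbrbbrrbbrbbrrrrrrrrrrbrrrrrrrrrb
286 ...........rrr......rrrbbbbbbbbbbbrrbrbrrrrrrrrrrrrbbrrrrrrbbr
288 ........rrrrrrrr......rbbbrbbbbbrbbrrrrrbrrrrrrrrrrbrrbrbbbbr.
290 ......rrrrrr.b...........bbrbrrrbbrrbbbbrrrrrrr....rbbbbrrr...
292 ...rrrrrrrr.b.....b........brbbbrbbrbbbbr.rr..........rr......
294 ..rrrrrrrrbbbb.....brrr.......brbbrrrrbrr.....................
296 ..bbrrrrrrrbbbb.bbbbrrrrrr.....rrrrrbbr.......................
298 ..rbbrrrrrrrbbbbbbbrrrrrrrrr....bbbr..........................
```

The scene diff shows the fingertips at or just above the packer top, higher than the TCP reading implies. I'll lower the shut fingers slowly onto the top to find contact and seat the packer.

jog_arm(turn=[[0, 0, 0], [0, 0, 0], [0, 0, 0]], delta_pos=[[0, 0, 0.003], [0, 0, 0.002], [0, 0, 0]], gripper=[0, 0, 0])

```text
time: 13.57
tool_pos: [0.6219, -0.0072, 0.0749]
tcp_rot: [0.337, 3.122, -0.0]
wrist_force: [-4.7, -0.9, 13.2]
width: 0.001
grip_force: 6.8
```

```bash
python3 st.py; python3 - <<'E'
from workcell import vision
import cv2
cv2.imwrite("pics/s7.png",vision.read_camera("scene")[:,:,::-1]);cv2.imwrite("pics/w7.png",vision.read_camera("wrist")[:,:,::-1])
b=cv2.imread("pics/s7.png");a=cv2.imread("pics/s5.png");d=cv2.absdiff(a,b).sum(2)
for y in range(240,300,2): print(y,''.join('#' if d[y,x]>60 else '.' for x in range(335,392)))
E
```

```text
13.5667 jigxy [ 0.0038 -0.0352] z 0.0749 F jig [-4.4 -1.9] 13.2 z-axis [ 1.6e-03 -2.0e-04 -1.0e+00] yaw err 1.568460835231833 w 0.0013442570504232608 6.822652146220207
240 ...#########.##.###################################......
242 ......#########.#################################........
244 .........#######################################.........
246 ............###################################..........
248 ..............#####...#######################............
250 ..............####..###########################..........
252 ..............############################.####..........
254 ........#..######..#######################.##.#..........
256 ......####.#####....#################..#....##...........
258 ......##.#####...#..#################....................
260 #....###.####..##.##################....####.............
262 ##########..#..#################.#......####.............
264 #########....##########.....####.#......######...........
266 ########.........###########.###.#.....######............
268 ######...........#############..#......####..............
27
[... 227 characters left out ...]
.######...........
278 #############..........................#########.........
280 .##############......................#########...........
282 .....##########......................######..............
284 .......#######........................##.................
286 ......###.#####..........................................
288 ......###########...........................#............
290 .............###........................###..............
292 .......................................#.................
294 .........................................................
296 ..................................#......................
298 .........................................................
```

jog_arm(turn=[[0, 0, 0], [0, 0, 0], [0, 0, 0], [0, 0, 0], [0, 0, 0], [0, 0, 0], [0, 0, 0], [0, 0, 0], [0, 0, 0], [0, 0, 0], [0, 0, 0], [0, 0, 0], [0, 0, 0]], delta_pos=[[0, 0, -0.02], [0, 0, 0], [0, 0, 0], [0, 0, 0], [0, 0, 0], [0, 0, 0.02], [0, 0, 0.015], [0, 0, 0.01], [0, 0, 0], [0, 0, 0], [0, 0, 0], [0, 0, 0], [0, 0, 0]], gripper=[0, 0.055, 0.055, 0.055, 0.055, 0.055, 0.055, 0.055, 0.055, 0.02, 0.02, 0.02, 0.02], grip_force=30)

```text
time: 14.75
tool_pos: [0.6214, -0.0071, 0.0476]
tcp_rot: [0.337, 3.123, 0.0]
wrist_force: [0.5, 0.3, -2.6]
width: 0.366
grip_force: 34.6
```

```bash
python3 st.py
```

```text
14.75 jigxy [ 0.0033 -0.0352] z 0.0476 F jig [0.5 0.4] -2.6 z-axis [ 9.e-04  0.e+00 -1.e+00] yaw err 1.5685214426763812 w 0.36643888331000296 34.55473601818085
```

jog_arm(turn=[[0, 0, 0], [0, 0, 0], [0, 0, 0], [0, 0, 0], [0, 0, 0], [0, 0, 0], [0, 0, 0], [0, 0, 0], [0, 0, 0], [0, 0, 0], [0, 0, 0], [0, 0, 0], [0, 0, 0], [0, 0, 0]], delta_pos=[[0, 0, 0.002], [0, 0, 0.001], [0, 0, 0], [0, 0, -0.002], [0, 0, 0], [0, 0, 0], [0, 0, 0], [0, 0, -0.02], [0, 0, -0.03], [0, 0, -0.03], [0, 0, -0.03], [0, 0, -0.03], [0, 0, 0], [0, 0, 0]], gripper=[0.02, 0.02, 0.02, 0.02, 0.055, 0.055, 0.055, 0.055, 0.055, 0.055, 0.055, 0.055, 0.055, 0.055])

```text
time: 15.92
tool_pos: [0.6232, -0.0073, 0.1892]
tcp_rot: [0.337, 3.117, 0.0]
wrist_force: [-0.8, 0.5, 0.2]
width: 0.64
grip_force: 0.0
```

```bash
python3 st.py; python3 - <<'E'
from workcell import read_state, vision
from h import *
s=read_state();im=vision.read_camera("wrist")[:,:,::-1];cv2.imwrite("pics/w8.png",im)
g=cv2.GaussianBlur(cv2.cvtColor(im,cv2.COLOR_BGR2GRAY),(3,3),0).astype(int)
yaw=-.213;R=np.array([[np.cos(yaw),-np.sin(yaw)],[np.sin(yaw),np.cos(yaw)]]);c=np.array([.6256,.028])
from scipy.spatial.transform import Rotation as Ro
cw=vision.calibration("wrist");M=Ro.from_rotvec(s['tcp_rot']).as_matrix();p=s['tool_pos']
def pr(X):
    X=np.array(X);X=np.r_[R@X[:2]+c,X[2]];t=M.T@(X-p);q=(np.linalg.inv(cw["mount"])@np.r_[t,1])[:3]
    th=np.arctan2(np.hypot(q[0],q[1]),q[2]);d=q[:2]/np.hypot(q[0],q[1]);return (d*th*f(cw)+[cw["cx"],cw["cy"]]).round(1)
for z in(.018,.113): print(z,[pr((x,y,z)).tolist() for x in(-.019,.027) for y in(-.020,-.052)])
for x,z in((-.017,.113),(0,.113),(.02,.113),(-.019,.06)):
    r=int(pr((x,-.036,z))[1]);print(x,z,"row",r,"pred",pr((x,-.02,z))[0],pr((x,-.052,z))[0],list(zip(range(262,382,2),g[r,262:382:2].tolist())))
E
```

```text
15.9167 jigxy [ 0.0051 -0.035 ] z 0.1892 F jig [-0.8  0.3] 0.2 z-axis [ 6.e-03 -3.e-04 -1.e+00] yaw err 1.568311474846027 w 0.6400771604351096 0.0
0.018 [[334.5, 181.8], [300.9, 181.9], [334.2, 228.2], [301.6, 228.3]]
0.113 [[340.2, 200.9], [294.7, 201.0], [339.3, 262.2], [296.0, 262.3]]
-0.017 0.113 row 203 pred 340.1 294.8 [(262, 90), (264, 80), (266, 71), (268, 68), (270, 71), (272, 80), (274, 102), (276, 109), (278, 107), (280, 84), (282, 85), (284, 208), (286, 250), (288, 249), (290, 249), (292, 241), (294, 161), (296, 90), (298, 68), (300, 66), (302, 67), (304, 66), (306, 65), (308, 65), (310, 64), (312, 64), (314, 63), (316, 64), (318, 63), (320, 63), (322, 62), (324, 63), (326, 63), (328, 63), (330, 63), (332, 63), (334, 64), (336, 64), (338, 63), (340, 79), (342, 120), (344, 131), (346, 130), (348, 131), (350, 130), (352, 131), (354, 131), (356, 132), (358, 131), (360, 131), (362, 131), (364, 131), (366, 131), (368, 132), (370, 131), (372, 131), (374, 131), (376, 130), (378, 130), (380, 130)]
0 0.113 row 227 pred 339.9 295.2 [(262, 103), (264, 103), (266, 106), (268, 109), (
[... 1453 characters left out ...]
.6 [(262, 112), (264, 112), (266, 111), (268, 111), (270, 110), (272, 109), (274, 110), (276, 109), (278, 104), (280, 81), (282, 97), (284, 119), (286, 122), (288, 122), (290, 121), (292, 116), (294, 103), (296, 99), (298, 97), (300, 75), (302, 61), (304, 61), (306, 61), (308, 61), (310, 60), (312, 60), (314, 59), (316, 58), (318, 57), (320, 57), (322, 57), (324, 57), (326, 57), (328, 57), (330, 57), (332, 58), (334, 56), (336, 68), (338, 110), (340, 130), (342, 130), (344, 129), (346, 129), (348, 129), (350, 129), (352, 128), (354, 129), (356, 129), (358, 129), (360, 129), (362, 129), (364, 129), (366, 129), (368, 128), (370, 129), (372, 128), (374, 128), (376, 128), (378, 128), (380, 128)]
```

The packer edges match an upright, square pose to within 1 px. Now the punch.

jog_arm(turn=[[0, 0, 0], [0, 0, 0], [0, 0, 0], [0, 0, 0], [0, 0, 0], [0, 0, 0], [0, 0, 0], [0, 0, 0], [0, 0, 0], [0, 0, 0], [0, 0, 0]], delta_pos=[[0, 0.03, 0], [0, 0.03, 0], [0, 0.025, 0], [0.001, 0.01, 0], [0, 0, 0.02], [0, 0, 0.03], [0, 0, 0.03], [0, 0, 0.018], [0, 0, 0], [0, 0, 0], [0, 0, 0]], gripper=[0, 0, 0, 0, 0, 0, 0, 0, 0, 0, 0])

```text
time: 16.88
tool_pos: [0.6407, 0.0856, 0.0885]
tcp_rot: [0.338, 3.123, -0.0]
wrist_force: [0.7, 0.2, 1.1]
width: 0.004
grip_force: 0.0
```

```bash
python3 st.py
```

```text
16.8833 jigxy [0.0025 0.0595] z 0.0885 F jig [0.7 0.3] 1.1 z-axis [ 2.e-04 -2.e-04 -1.e+00] yaw err 1.56826963822871 w 0.0037082965393092355 0.0
```

Centred over the knob. Pressing in stages.

jog_arm(turn=[[0, 0, 0], [0, 0, 0], [0, 0, 0], [0, 0, 0], [0, 0, 0]], delta_pos=[[0, 0, 0.006], [0, 0, 0.004], [0, 0, 0.004], [0, 0, 0.003], [0, 0, 0]], gripper=[0, 0, 0, 0, 0])

```text
time: 17.3
tool_pos: [0.6415, 0.0859, 0.0719]
tcp_rot: [0.337, 3.121, 0.0]
wrist_force: [0.9, 0.2, 4.6]
width: -0.004
grip_force: 2.5
```

```bash
python3 st.py
```

```text
17.3 jigxy [0.0033 0.0599] z 0.0719 F jig [0.8 0.3] 4.6 z-axis [ 2.4e-03  1.0e-04 -1.0e+00] yaw err 1.5684117422553305 w -0.004183444503321191 2.4848287496570265
```

jog_arm(turn=[[0, 0, 0], [0, 0, 0], [0, 0, 0], [0, 0, 0], [0, 0, 0]], delta_pos=[[0, 0, 0.003], [0, 0, 0.003], [0, 0, 0.003], [0, 0, 0.003], [0, 0, 0]], gripper=[0, 0, 0, 0, 0])

```text
time: 17.72
tool_pos: [0.6417, 0.0859, 0.0652]
tcp_rot: [0.337, 3.121, 0.0]
wrist_force: [-10.0, -1.4, 26.6]
width: -0.003
grip_force: 13.3
```

```bash
python3 st.py
```

```text
17.7167 jigxy [0.0035 0.06  ] z 0.0652 F jig [-9.4 -3.4] 26.6 z-axis [ 0.0027 -0.     -1.    ] yaw err 1.568556031999105 w -0.003392278903887571 13.321350264450302
```

jog_arm(turn=[[0, 0, 0], [0, 0, 0], [0, 0, 0], [0, 0, 0], [0, 0, 0], [0, 0, 0], [0, 0, 0], [0, 0, 0], [0, 0, 0]], delta_pos=[[0, 0, -0.015], [0, 0, -0.02], [0, 0, -0.03], [0, 0, -0.03], [0, -0.03, -0.03], [0, -0.03, 0], [0, -0.03, 0], [0, 0, 0], [0, 0, 0]], gripper=[0, 0, 0, 0, 0, 0, 0, 0, 0])

```text
time: 18.47
tool_pos: [0.6206, -0.0028, 0.1835]
tcp_rot: [-0.342, -3.122, -0.0]
wrist_force: [1.1, 0.3, 0.0]
width: 0.002
grip_force: 0.0
```

```bash
python3 st.py; python3 - <<'E'
from workcell import read_state, vision
from h import *
s=read_state();im=vision.read_camera("wrist")[:,:,::-1];cv2.imwrite("pics/w9.png",im)
g=cv2.cvtColor(im,cv2.COLOR_BGR2GRAY).astype(int)
yaw=-.213;R=np.array([[np.cos(yaw),-np.sin(yaw)],[np.sin(yaw),np.cos(yaw)]]);c=np.array([.6256,.028])
from scipy.spatial.transform import Rotation as Ro
cw=vision.calibration("wrist");M=Ro.from_rotvec(s['tcp_rot']).as_matrix();p=s['tool_pos']
def pr(X):
    X=np.array(X);X=np.r_[R@X[:2]+c,X[2]];t=M.T@(X-p);q=(np.linalg.inv(cw["mount"])@np.r_[t,1])[:3]
    th=np.arctan2(np.hypot(q[0],q[1]),q[2]);d=q[:2]/np.hypot(q[0],q[1]);return (d*th*f(cw)+[cw["cx"],cw["cy"]]).round(1)
for x in(-.01,.02):
    r=int(pr((x,-.036,.113))[1]);print(r,"pred",pr((x,-.052,.113)),pr((x,-.02,.113)),g[r,280:360].tolist())
a,b=pr((-.012,.150,.058)),pr((-.012,.130,.058));print("stop face px",pr((-.012,.14,.058)))
r=int(a[1]);print(int(b[0]),g[r,int(b[0]):int(a[0])+6].tolist())
E
```

```text
18.4667 jigxy [ 0.0016 -0.0311] z 0.1835 F jig [1.  0.5] 0.0 z-axis [-5.e-04  2.e-04 -1.e+00] yaw err 1.5657818196003692 w 0.0021251078554591412 0.0
220 pred [289.1 220.9] [334.9 220.6] [236, 251, 251, 250, 250, 250, 250, 250, 247, 221, 147, 89, 75, 75, 73, 72, 72, 71, 73, 71, 70, 72, 71, 70, 69, 69, 71, 70, 71, 69, 72, 71, 69, 72, 73, 73, 71, 70, 70, 70, 72, 73, 71, 71, 73, 72, 72, 73, 71, 73, 71, 72, 70, 71, 74, 80, 104, 127, 138, 141, 160, 201, 232, 239, 241, 241, 241, 241, 241, 240, 241, 241, 240, 241, 240, 241, 241, 240, 241, 241]
261 pred [290.3 261.3] [334.6 261.1] [238, 238, 237, 237, 237, 236, 238, 238, 237, 238, 238, 229, 176, 115, 106, 108, 105, 108, 110, 108, 107, 105, 105, 106, 104, 108, 107, 106, 108, 110, 111, 115, 118, 117, 121, 122, 122, 120, 120, 119, 121, 120, 119, 120, 120, 118, 117, 118, 118, 117, 117, 113, 115, 111, 111, 150, 210, 237, 239, 237, 237, 237, 236, 237, 236, 237, 237, 236, 236, 236, 237, 237, 236, 236, 237, 237, 236, 236, 236, 237]
stop face px [505.5 205. ]
496 [231, 232, 231, 232, 231, 231, 231, 231, 231, 223, 179, 122, 108, 111, 110, 110, 110, 110, 110, 111, 109, 109, 111, 108]
```

Packer is upright in place, and the rail meets the stop with no gap. The arm is clear, so I'm handing in.

```bash
python3 -c "
from workcell import ticket
print(ticket.finish_job())"
```

```text
the job is handed in; nothing more can be done
None
```

I handed the job in at about 18.5 s without seeing a verdict: the thick packer went fully down and upright in the gap, the rail is home, and the punch was pressed to its stop (26.6 N) and released, though its spring-back and the amount of pad push-back were not checked directly. The other two packers were never touched.

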